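Snap the propagator lid shut all the way round

ROBOT

A 6-joint arm with a two-finger parallel gripper is mounted at the origin on the work surface. World frame = base frame: x ahead of the robot, y to its left, z up, the work surface at z = 0. Lengths are in m, angles in rad, forces in N, time in s.
With the tool pointing down it reaches from about 0.375 to 0.9 m from the base axis. Payload 3.1 kg.
Tool frame: the origin (TCP) lies between the finger pads; the fingertips stand 8 mm ahead of it and the grasp point (between the pads) lies 11 mm behind it; z points along the fingers, y is the line along which they close (so a half turn about z gives the same grasp; the last joint's range is limited). The gripper opens to 87 mm and grips with 3 to 60 N. Pads are 19 mm wide; open, the fingers measure 117 mm over their backs; the gripper's body (75 mm by 190 mm) begins 51 mm behind the grasp point.
Start: joints at [-1.403, 0.527, 1.433, -0, 1.181, -0.178], TCP at [0.212, -0.588, 0.231] pointing down, gripper open.
Joint ranges: [-3.08, 3.08], [-0.75, 2.2], [0.22, 2.44], [-1.43, 4.57], [0, 2.65], [-2.85, 2.85]. Speed limits (rad/s): [2.79, 2.79, 3.14, 3.14, 3.14, 3.14].

INTERFACE

Orientations are given as a unit quaternion [x, y, z, w].
In Python, from rig import robot, vision, job gives the robot as it stands.
- The arm moves only by the shell command python3 -m handwheel 'ROWS' [OPENING] [FORCE]. ROWS is JSON, a list of rows, each a list of 4 numbers: the shift along the tool's x, y, z as a fraction of full scale, then the turn about the tool's z as a fraction of full scale. A call has 1 to 20 rows; each row is the pose to reach, as a shift and turn from the pose commanded when the call began, along the tool's axes at that moment, turning the shorter way round; what a row does not reach only later rows make up. Full scale, the value 1, is 300 mm for a shift and 2 pi rad for a turn. A row lasts 1/12 s, in which the tool goes at most 41.7 mm and 7.16 degrees, less where a joint would pass 70% of its speed; a pose out of reach is approached as far as the arm can. A call with a number of a shift or a turn outside -1 to 1 is refused whole. A call with a gripper value outside its range is refused whole. OPENING is the opening in per cent of the stroke, from 0 (shut) to 100 (fully open), set as the call begins (- or left out, the last holds). The fingers move at their own pace and stop on an object; FORCE is the grip in N (left out, the last holds). Time passes only in rows, so rows that repeat a pose let the fingers close. It gives the time, the measured TCP pose, the force, the opening and the grip force at its end, in the units of the state.
- robot.get_obs(): the state, without advancing time (a new reading comes with each control period).
- vision.camera(name): name is "scene" or "top"; returns a dict with "frame" (384x512x3 uint8, red, green, blue), "K" (3x3 intrinsics, pixels), "cam_to_world" (4x4, takes a point from camera to world coordinates). Camera axes: x right, y down, z forward; pixel columns grow to the right and rows downward; lengths in m; the calibration is good to about 2 mm. A picture is of the moment at which its call begins. There is no depth.
- job.hand_in(): hands the job in; it is judged then, once.
Trained networks look in the newest picture that a camera, given by its name, has taken for a name from the list of things; names that differ only in an ending like _2 or _b are one class to them, and where a whole thing is asked for, a point or a joint stands for the part that bears it (a point fixed in the world has none). Each returns a list of dicts, best first, with "conf" (0 to 1); they miss things now and then, are a little off and sometimes report something else, mostly with a low value. They report only what shows in the picture. A call takes as long as a camera call.
- vision.look_for(camera, label): "point" ([row, column] in pixels, amid what is visible of it).
- vision.outline_of(camera, label): "mask" (384x512 bool, what is visible of it) and "point" ([row, column] in pixels, amid what is visible of it).
The state is a dict: "time": time; "q": joint angles; "joint_velocities": joint speeds; "joint_torque": joint torques, N m; "position": TCP position; "tool_rot": TCP orientation; "ft_force": force on the tool from outside, world axes, zero at the start; "moment": the same for the moment, N m; "grip_width": finger opening in m; "grip_force": force on a finger pad.
Only numpy, scipy, OpenCV 4.12 (cv2) and the standard library are available. Lean on these libraries where they do the work, as an engineer would, in place of code of your own. Each camera call takes 0.05 s, during which the arm holds its last target. There are 200 camera calls.

TASK

The lid of the seedling propagator is only resting on its tray: press down its white rim section by section, on all four sides, until every section has clicked home flush with the corner pieces. Only press: do not lift the propagator or shove it along the ledge, keep off the brittle clear dome, and leave the pots, scoop, dibber, bottle and seed box where they are.

Things in the scene. Friction and masses are not known exactly. Their poses are not given: they have to be found in the camera images.
- tray_mid (a point): Propagator: loose grey tray, 190 mm (x) by 250 (y), 0.7 to 1.4 kg, upright walls, top rim 56 mm above the slate. On it a white lid frame 28 mm wide: four fixed square corners (tops at 63 mm) and between them four snap-in sections. Point: tray centre, 28 mm above the slate. Tray axes: x to its far long side (robot's x, turned up to 0.5 rad), y along its length to the left, z up.
- dome: Clear acrylic dome fixed in the middle of the propagator lid, 114 mm (tray x) by 174 mm (tray y), its flat top 94 mm above the slate, with small seedling pots inside; its upright sides stand 10 mm inside the inner edge of the rim sections. Brittle. Origin at the tray's centre, 56 mm above the slate, axes as the tray's.
- front_top (a point): Centre of the upper face of the long white rim section on the tray's near long side (-x in the tray's own frame): a flat strip 186 mm along the tray's y and 28 mm along its x, 7 mm thick, centred at (-81, 0) mm in the tray's x, y. The face is 73 mm above the slate when the section stands up and 63 mm, flush with the corner pieces, when it is shut. Axes as the tray's; the point moves with the section.
- section_front (a joint): How far the front section is pressed down, in m: 0 = standing 10 mm proud (as at the start), 0.010 = fully home. Slides straight down as a snap fit: about 6 N starts it, resistance fades to half-way (0.005), past which it clicks home by itself and stays; let go sooner, it springs up again.
- back_top (a point): Centre of the upper face of the long white rim section on the tray's far long side (+x in the tray's own frame): a flat strip 186 mm along the tray's y and 28 mm along its x, 7 mm thick, centred at (+81, 0) mm in the tray's x, y. The face is 73 mm above the slate when the section stands up and 63 mm, flush with the corner pieces, when it is shut. Axes as the tray's; the point moves with the section.
- section_back (a joint): How far the back section is pressed down, in m: 0 = standing 10 mm proud (as at the start), 0.010 = fully home. Slides straight down as a snap fit: about 6 N starts it, resistance fades to half-way (0.005), past which it clicks home by itself and stays; let go sooner, it springs up again.
- left_top (a point): Centre of the upper face of the short white rim section on the tray's left short side (+y in the tray's own frame): a flat strip 126 mm along the tray's x and 28 mm along its y, 7 mm thick, centred at (0, +111) mm in the tray's x, y. The face is 73 mm above the slate when the section stands up and 63 mm, flush with the corner pieces, when it is shut. Axes as the tray's; the point moves with the section.
- section_left (a joint): How far the left section is pressed down, in m: 0 = standing 10 mm proud (as at the start), 0.010 = fully home. Slides straight down as a snap fit: about 6 N starts it, resistance fades to half-way (0.005), past which it clicks home by itself and stays; let go sooner, it springs up again.
- right_top (a point): Centre of the upper face of the short white rim section on the tray's right short side (-y in the tray's own frame): a flat strip 126 mm along the tray's x and 28 mm along its y, 7 mm thick, centred at (0, -111) mm in the tray's x, y. The face is 73 mm above the slate when the section stands up and 63 mm, flush with the corner pieces, when it is shut. Axes as the tray's; the point moves with the section.
- section_right (a joint): How far the right section is pressed down, in m: 0 = standing 10 mm proud (as at the start), 0.010 = fully home. Slides straight down as a snap fit: about 6 N starts it, resistance fades to half-way (0.005), past which it clicks home by itself and stays; let go sooner, it springs up again.
- herb_pot: Teal glazed ceramic herb pot, empty, 104 mm across the rim and 85 mm tall, loose, standing upright by one short side of the propagator. Origin: centre of its underside.
- clay_pot: Small empty terracotta pot, 80 mm across the rim and 70 mm tall, loose, standing upright by the other short side of the propagator. Origin: centre of its underside.
- scoop: Aluminium scoop lying flat and loose on the slate on the robot's side of the propagator: pan 55 x 85 mm, 31 mm high, round handle 18 mm thick and 85 mm long along its +y. Origin: under the middle of the pan.
- dibber: Wooden T-handled dibber lying loose and flat beyond the propagator, 165 mm long along its y, 21 mm high, crossbar 70 mm at the +y end. Origin: on the slate at mid-length.
- spray_bottle: Green plastic spray bottle, closed and empty, 76 mm across and 188 mm tall, loose, standing well off to one side. Origin: centre of its underside.
- seed_box: Wooden seed box with its sliding lid pushed part-way open, 150 x 220 x 94 mm, loose, well off to the other side. Origin: centre of its underside.

How it is judged:
At the end, for the whole second after the job is handed in: All four rim sections are home (pressed at least 8.5 of 10 mm), the propagator stands level (within 0.05 rad) on the slate (centre no more than 8 mm above its place) and within 30 mm of where it began, and each other loose thing is within 30 mm of its starting place (value of joint each of section_front, section_back, section_left, section_right above 0.0085 m and angle between tray_mid's own z axis and vertical below 0.05 rad and distance of each of tray_mid, herb_pot, clay_pot, scoop, dibber, spray_bottle, seed_box from where it was at the start of the episode below 0.03 m and height (world z) of tray_mid below 0.036 m); the robot touches nothing.
It fails at once if the propagator is lifted (its centre raised by more than 12 mm) or tipped (over 0.15 rad) (height (world z) of tray_mid above 0.04 m or angle between tray_mid's own z axis and vertical above 0.15 rad).
It fails at once if the propagator is shoved or carried more than 30 mm (distance of tray_mid from where it was at the start of the episode above 0.03 m).
It fails at once if the clear dome is pressed with more than 5 N (contact force between anything else and dome above 5 N).
It fails at once if a bystander is moved or lifted more than 30 mm (distance of any of herb_pot, clay_pot, scoop, dibber, spray_bottle, seed_box from where it was at the start of the episode above 0.03 m).
It also fails if it takes over 51 s, if anything falls off the work surface, if the arm or the gripper's body presses on something with over 40 N, if the wrist force passes 120 N, or if a joint passes its speed limit or range.

## Working session

There is one attempt and no reset: what is moved stays moved. The work goes in short steps, Python scripts to look and compute and a shell command to move; the robot and the scene stay as the last step left them, time stands still between calls to the robot, and variables do not carry over. Pictures are saved under pics/ and viewed, at most 10 in all, crops included, and the job is handed in when it is done.

```bash
mkdir -p pics
python3 - <<'E'
from rig import robot, vision, job
import cv2, numpy as np
for c in ("top","scene"):
    d=vision.camera(c); cv2.imwrite(f"pics/{c}0.png",d["frame"][:,:,::-1]); np.savez(f"{c}.npz",**d)
    for n in ["front_top","back_top","left_top","right_top","dome","herb_pot","clay_pot"]:
        print(c,n,[(np.round(r["point"]),round(r["conf"],2)) for r in vision.look_for(c,n)][:2])
    print(d["K"],d["cam_to_world"])
o=robot.get_obs();print({k:np.round(o[k],3) for k in ("time","position","tool_rot","ft_force")})
E
```

```text
top front_top [(array([207., 265.]), 0.53)]
top back_top [(array([162., 265.]), 0.63)]
top left_top [(array([184., 235.]), 0.52)]
top right_top [(array([184., 297.]), 0.73)]
top dome [(array([185., 267.]), 0.86), (array([184., 237.]), 0.45)]
top herb_pot [(array([190., 324.]), 0.91)]
top clay_pot [(array([178., 208.]), 0.84)]
[[474.75221945   0.         255.71376322]
 [  0.         474.75221945 187.73361297]
 [  0.           0.           1.        ]] [[-4.75465851e-03 -9.98537963e-01  5.38454164e-02  4.62273515e-01]
 [-9.99986915e-01  4.84938415e-03  1.62869705e-03  8.45627902e-03]
 [-1.88743295e-03 -5.38369680e-02 -9.98547955e-01  1.85567351e+00]
 [ 0.00000000e+00  0.00000000e+00  0.00000000e+00  1.00000000e+00]]
scene front_top [(array([170., 259.]), 0.49)]
scene back_top [(array([212., 238.]), 0.73)]
scene left_top [(array([204., 281.]), 0.81)]
scene right_top [(array([185., 220.]), 0.63), (array([234., 238.]), 0.26)]
scene dome [(array([193., 244.]), 0.72)]
scene herb_pot [(array([175., 193.]), 0.67)]
scene clay_pot [(array([217., 308.]), 0.86), (array([212., 242.]), 0.37)]
[[382.43519316   0.         254.37392002]
 [  0.         382.43519316 185.10871846]
 [  0.           0.           1.        ]] [[-0.28715825  0.76418237 -0.57755125  1.29411046]
 [ 0.95774716  0.23921704 -0.15967337  0.19625202]
 [ 0.01614053 -0.5989996  -0.80058664  1.11427894]
 [ 0.          0.          0.          1.        ]]
{'time': np.float64(0.8), 'position': array([ 0.212, -0.588,  0.231]), 'tool_rot': array([0.985, 0.172, 0.   , 0.   ]), 'ft_force': array([ 0.226, -0.321, -0.771])}
```

Run:
```python
import cv2
a=cv2.imread("pics/top0.png")[120:250,170:370]; b=cv2.imread("pics/scene0.png")[110:290,140:360]
cv2.imwrite("pics/topc.png",cv2.resize(a,(800,520),interpolation=cv2.INTER_CUBIC))
cv2.imwrite("pics/scenec.png",cv2.resize(b,None,fx=3.3,fy=3.3,interpolation=cv2.INTER_CUBIC))
```

```text
(no output)
```

View pics/topc.png

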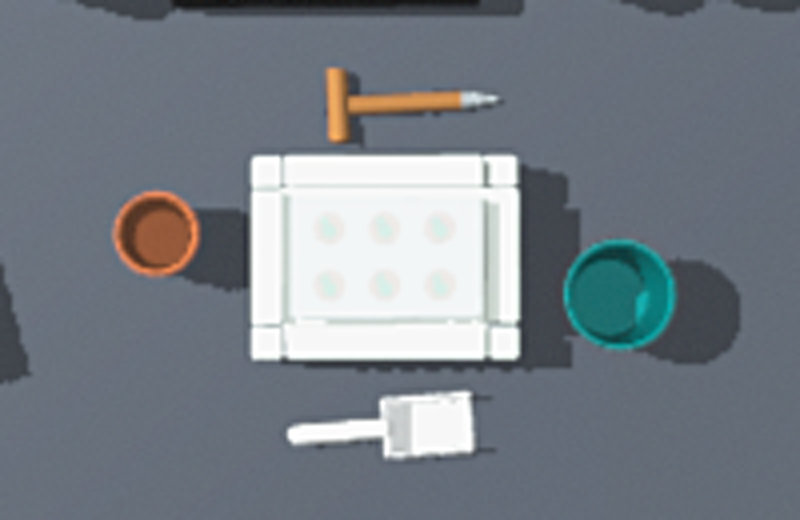

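View pics/scenec.png

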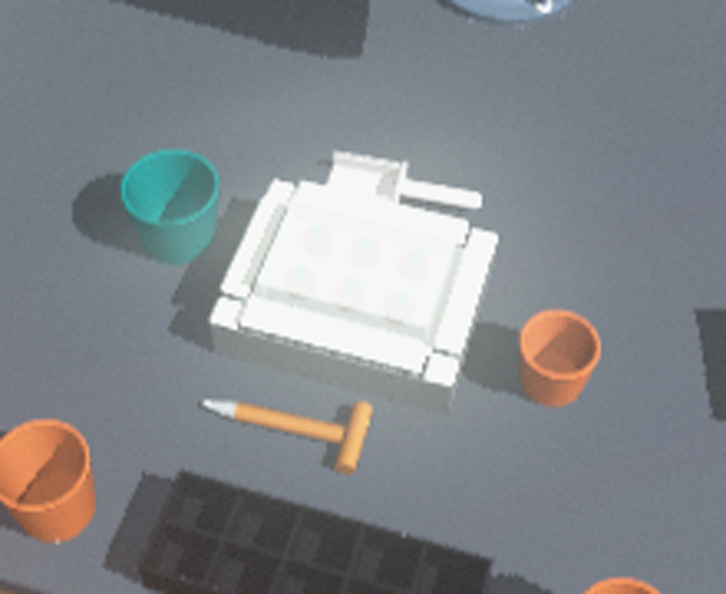

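The tray is nearly aligned with the world axes. The top view shows its lid corners at full-image pixels of about (232,158) and (300,210). The dibber lies beyond it, the scoop is nearer the robot, and the pots stand left and right. Next I'll fit the pose.

```bash
cat > fit.py <<'E'
import numpy as np, cv2
def proj(d,P):
    T=np.linalg.inv(d["cam_to_world"]); p=(T[:3,:3]@P.T).T+T[:3,3]; u=(d["K"]@p.T).T; return u[:,:2]/u[:,2:]
def back(d,uv,z):
    T=d["cam_to_world"]; r=T[:3,:3]@np.linalg.inv(d["K"])@np.array([*uv,1.]); s=(z-T[2,3])/r[2]; return T[:3,3]+s*r
E
python3 - <<'E'
from fit import *
d=np.load("top.npz"); f=d["frame"]
m=(f.min(2)>175).astype(np.uint8); n,l,s,c=cv2.connectedComponentsWithStats(m)
i=1+np.argmax(s[1:,4]); print(s[i]); ys,xs=np.nonzero(l==i)
pts=np.array([back(d,(x,y),0.068)[:2] for x,y in zip(xs,ys)],np.float32)
(c0,sz,a)=cv2.minAreaRect(pts); print("centre",c0,sz,a,"centroid",pts.mean(0))
for uv in [(265,207),(265,162),(235,184),(297,184)]: print(back(d,uv,.073))
for yw in (0,.02,-.02): 
  pass
# scene check with centre, yaw 0
s_=np.load("scene.npz"); c=np.array(c0)
for q in [(-95,-125),(-95,125),(95,125),(95,-125)]:
    print(q,proj(s_,np.array([[c[0]+q[0]/1e3,c[1]+q[1]/1e3,.063]])),proj(d,np.array([[c[0]+q[0]/1e3,c[1]+q[1]/1e3,.063]])))
E
```

```text
[ 233  159   67   51 3360]
centre (0.5728688836097717, -0.0275086909532547) (0.24951118230819702, 0.1890009343624115) 89.72659301757812 centroid [ 0.5725329  -0.02600331]
[ 0.48583972 -0.0231341   0.073     ]
[ 0.65542079 -0.02411898  0.073     ]
[0.57284766 0.08922811 0.073     ]
[ 0.57171154 -0.14399512  0.073     ]
(-95, -125) [[221.79467162 163.46286733]] [[299.2670579  208.98605478]]
(-95, 125) [[289.72548292 180.02418518]] [[232.99091281 209.30257797]]
(95, 125) [[275.79188282 225.11464329]] [[232.88187124 159.17632742]]
(95, -125) [[202.38205218 205.68021411]] [[298.78148288 158.85026894]]
```

```bash
cat > go.py <<'E'
import sys; from rig import robot; import numpy as np
from scipy.spatial.transform import Rotation as R
def show(*t):
    o=robot.get_obs(); r=R.from_quat(o["tool_rot"]); X=r.as_matrix()[:,0]
    print("t",o["time"],"pos",np.round(o["position"],4),"xheading",round(np.degrees(np.arctan2(X[1],X[0])),2),"F",np.round(o["ft_force"],1),"q",np.round(o["q"],2))
    for p in t: print(p,"rows:",np.round(r.inv().apply(np.array(p)-o["position"])/.3,3))
show(*eval(sys.argv[1]))
E
python3 go.py "[(.49,-.027,.231),(.49,-.027,.125)]"
```

```text
t 0.8 pos [ 0.2119 -0.588   0.2306] xheading 19.81 F [ 0.2 -0.3 -0.8] q [-1.4   0.53  1.43  0.    1.18 -0.18]
(0.49, -0.027, 0.231) rows: [ 1.506e+00 -1.445e+00 -1.000e-03]
(0.49, -0.027, 0.125) rows: [ 1.506 -1.445  0.352]
```

```bash
python3 -m handwheel '[[0.15,-0.145,0,0.01],[0.25,-0.24,0,0.02],[0.35,-0.335,0,0.03],[0.45,-0.43,0,0.04],[0.55,-0.53,0,0.055],[0.65,-0.625,0,0.055],[0.75,-0.72,0,0.055],[0.75,-0.72,0,0.055],[0.75,-0.72,0,0.055],[0.75,-0.72,0,0.055],[0.75,-0.72,0,0.055]]' 0 20; python3 go.py "[(.49,-.027,.231),(.49,-.027,.125)]"
```

```text
time: 1.72
position: [0.3506, -0.3095, 0.2309]
tool_rot: [1.0, 0.0, 0.0, 0.001]
ft_force: [0.4, 0.1, 0.1]
grip_width: 0.0217
grip_force: 0.0
t 1.7167 pos [ 0.3506 -0.3095  0.2309] xheading 0.03 F [0.4 0.1 0.1] q [-0.96  0.32  1.82 -0.    1.01  0.61]
(0.49, -0.027, 0.231) rows: [ 0.465 -0.942 -0.002]
(0.49, -0.027, 0.125) rows: [ 0.465 -0.942  0.352]
```

```bash
python3 -m handwheel '[[0.06,-0.12,0,0],[0.12,-0.24,0,0],[0.18,-0.36,0,0],[0.24,-0.48,0,0],[0.3,-0.6,0.05,0],[0.36,-0.72,0.15,0],[0.42,-0.84,0.25,0],[0.465,-0.942,0.352,0],[0.465,-0.942,0.352,0],[0.465,-0.942,0.352,0],[0.465,-0.942,0.352,0]]'; python3 go.py "[(.49,-.027,.072)]"
```

```text
time: 2.63
position: [0.4901, -0.0266, 0.1241]
tool_rot: [1.0, 0.0, -0.001, 0.0]
ft_force: [-0.7, -0.2, 0.6]
grip_width: 0.0007
grip_force: 0.0
t 2.6333 pos [ 0.4901 -0.0266  0.1241] xheading 0.04 F [-0.7 -0.2  0.6] q [-0.28  0.52  1.86 -0.    0.76  1.29]
(0.49, -0.027, 0.072) rows: [-0.     0.001  0.174]
```

```bash
python3 -m handwheel '[[0,0,0.05,0],[0,0,0.1,0],[0,0,0.125,0],[0,0,0.135,0],[0,0,0.135,0]]'
python3 - <<'E'
from rig import vision; import cv2
f=vision.camera("scene")["frame"][110:290,140:360,::-1]
cv2.imwrite("pics/s1.png",cv2.resize(f,None,fx=3.3,fy=3.3,interpolation=cv2.INTER_CUBIC))
E
```

```text
time: 3.05
position: [0.4899, -0.0272, 0.0846]
tool_rot: [1.0, -0.001, 0.0, 0.0]
ft_force: [0.2, -0.6, 0.3]
grip_width: 0.0005
grip_force: 0.0
```

View pics/s1.png

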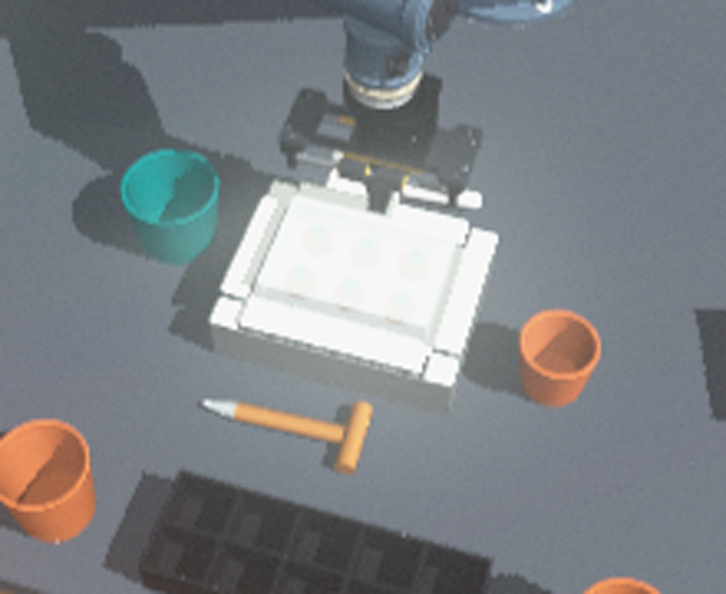

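The fingertips are at crop (378,212), over the middle of the front section and clear of the dome. I'll press now.

```bash
python3 -m handwheel '[[0,0,0.01,0],[0,0,0.018,0],[0,0,0.026,0],[0,0,0.034,0],[0,0,0.04,0],[0,0,0.043,0],[0,0,0.043,0],[0,0,0.043,0]]'
```

```text
time: 3.77
position: [0.4894, -0.0256, 0.0714]
tool_rot: [1.0, 0.0, -0.0, -0.0]
ft_force: [0.0, 0.4, 1.6]
grip_width: 0.0007
grip_force: 0.5
```

```bash
python3 -m handwheel '[[0,0,-0.08,0],[0,0,-0.16,0],[0,0,-0.18,0],[0.1,0,-0.18,0],[0.2,0,-0.18,0],[0.3,0,-0.18,0],[0.4,0,-0.18,0],[0.5,0,-0.18,0],[0.555,0,-0.18,0],[0.555,0,-0.18,0],[0.555,0,-0.18,0],[0.555,0,-0.1,0],[0.555,0,-0.05,0],[0.555,0,-0.04,0],[0.555,0,-0.04,0]]';  python3 go.py "[(.656,-.027,.0715)]"
```

```text
time: 5.02
position: [0.6533, -0.0254, 0.0824]
tool_rot: [1.0, 0.0, -0.003, -0.001]
ft_force: [-0.1, -0.5, -0.4]
grip_width: 0.0002
grip_force: 0.0
t 5.0167 pos [ 0.6533 -0.0254  0.0824] xheading 0.01 F [-0.1 -0.5 -0.4] q [-0.21  0.75  1.46 -0.    0.94  1.36]
(0.656, -0.027, 0.0715) rows: [0.009 0.006 0.036]
```

```bash
python3 -m handwheel '[[0.009,0,0,0],[0.009,0,0.006,0],[0.009,0,0.014,0],[0.009,0,0.022,0],[0.009,0,0.03,0],[0.009,0,0.036,0],[0.009,0,0.037,0],[0.009,0,0.037,0]]'; python3 go.py "[(.573,.0865,.125)]"
```

```text
time: 5.68
position: [0.6584, -0.0257, 0.0718]
tool_rot: [1.0, 0.0, -0.001, -0.0]
ft_force: [-0.0, -0.2, 1.3]
grip_width: 0.0004
grip_force: 0.0
t 5.6833 pos [ 0.6584 -0.0257  0.0718] xheading 0.01 F [-0.  -0.2  1.3] q [-0.21  0.77  1.46 -0.    0.92  1.36]
(0.573, 0.0865, 0.125) rows: [-0.285 -0.374 -0.177]
```

```bash
python3 -m handwheel '[[0,0,-0.09,0],[0,0,-0.18,0],[0,0,-0.18,0],[-0.05,-0.06,-0.18,-0.02],[-0.1,-0.12,-0.18,-0.04],[-0.15,-0.18,-0.18,-0.06],[-0.2,-0.24,-0.18,-0.08],[-0.25,-0.3,-0.18,-0.1],[-0.285,-0.374,-0.18,-0.12],[-0.285,-0.374,-0.18,-0.14],[-0.285,-0.374,-0.18,-0.16],[-0.285,-0.374,-0.18,-0.18],[-0.285,-0.374,-0.18,-0.2],[-0.285,-0.374,-0.18,-0.22],[-0.285,-0.374,-0.18,-0.24],[-0.285,-0.374,-0.18,-0.25],[-0.285,-0.374,-0.1,-0.25],[-0.285,-0.374,-0.06,-0.25],[-0.285,-0.374,-0.04,-0.25],[-0.285,-0.374,-0.04,-0.25]]'; python3 go.py "[(.573,.0865,.0715)]"
```

```text
time: 7.35
position: [0.5722, 0.0864, 0.0828]
tool_rot: [0.707, 0.707, -0.001, -0.001]
ft_force: [-0.1, 0.2, 0.6]
grip_width: 0.0003
grip_force: 0.0
t 7.35 pos [0.5722 0.0864 0.0828] xheading 90.01 F [-0.1  0.2  0.6] q [-0.04  0.67  1.67 -0.    0.81 -0.04]
(0.573, 0.0865, 0.0715) rows: [0.    0.003 0.038]
```

```bash
python3 -m handwheel '[[0,0,0.006,0],[0,0,0.014,0],[0,0,0.022,0],[0,0,0.03,0],[0,0,0.036,0],[0,0,0.038,0],[0,0,0.038,0]]'; python3 go.py "[(.573,-.1395,.125)]"
```

```text
time: 7.93
position: [0.5733, 0.0864, 0.0728]
tool_rot: [0.707, 0.707, -0.0, -0.0]
ft_force: [0.1, -0.0, 0.0]
grip_width: 0.0006
grip_force: 0.0
t 7.9333 pos [0.5733 0.0864 0.0728] xheading 90.01 F [ 0.1 -0.   0. ] q [-0.04  0.69  1.67  0.    0.78 -0.04]
(0.573, -0.1395, 0.125) rows: [-0.753 -0.001 -0.174]
```

```bash
python3 -m handwheel '[[0,0,0.004,0],[0,0,0.006,0],[0,0,0.006,0]]'; python3 -m handwheel '[[0,0,-0.09,0],[0,0,-0.18,0],[0,0,-0.18,0],[-0.1,0,-0.18,0],[-0.2,0,-0.18,0],[-0.3,0,-0.18,0],[-0.4,0,-0.18,0],[-0.5,0,-0.18,0],[-0.6,0,-0.18,0],[-0.7,0,-0.18,0],[-0.753,0,-0.18,0],[-0.753,0,-0.18,0],[-0.753,0,-0.18,0],[-0.753,0,-0.18,0],[-0.753,0,-0.1,0],[-0.753,0,-0.06,0],[-0.753,0,-0.04,0],[-0.753,0,-0.04,0]]';  python3 go.py "[(.573,-.1395,.0715)]"
```

```text
time: 8.18
position: [0.5736, 0.0864, 0.0715]
tool_rot: [0.707, 0.707, 0.0, 0.0]
ft_force: [-0.6, -0.0, 1.5]
grip_width: 0.0001
grip_force: 0.9
time: 9.68
position: [0.572, -0.1375, 0.0818]
tool_rot: [0.707, 0.708, -0.001, -0.002]
ft_force: [-0.4, 1.0, -0.2]
grip_width: 0.0004
grip_force: 0.0
t 9.6833 pos [ 0.572  -0.1375  0.0818] xheading 90.09 F [-0.4  1.  -0.2] q [-0.43  0.68  1.64  0.    0.82 -0.43]
(0.573, -0.1395, 0.0715) rows: [-0.007  0.003  0.034]
```

Next I press the right section, then retreat upward and back to a clear view.

```bash
python3 -m handwheel '[[-0.004,0,0.006,0],[-0.004,0,0.014,0],[-0.004,0,0.022,0],[-0.004,0,0.03,0],[-0.004,0,0.036,0],[-0.004,0,0.038,0],[-0.004,0,0.038,0]]'; python3 -m handwheel '[[0,0,-0.1,0],[0,0,-0.2,0],[0,0,-0.3,0],[0,0,-0.4,0],[0,0,-0.5,0],[-0.1,0.04,-0.54,0],[-0.2,0.08,-0.54,0],[-0.3,0.12,-0.54,0],[-0.4,0.16,-0.54,0],[-0.5,0.2,-0.54,0],[-0.6,0.24,-0.54,0],[-0.7,0.28,-0.54,0],[-0.8,0.3,-0.54,0],[-0.9,0.3,-0.54,0],[-0.9,0.3,-0.54,0],[-0.9,0.3,-0.54,0]]'
python3 - <<'E'
from rig import vision; import cv2,numpy as np
d=vision.camera("top");a=d["frame"][120:250,170:370,::-1]; b=vision.camera("scene")["frame"][150:250,185:325,::-1]
cv2.imwrite("pics/t2.png",cv2.resize(a,(800,520),interpolation=cv2.INTER_CUBIC))
cv2.imwrite("pics/s2.png",cv2.resize(b,None,fx=5.7,fy=5.7,interpolation=cv2.INTER_CUBIC))
E
```

```text
time: 10.27
position: [0.5736, -0.1411, 0.0716]
tool_rot: [0.707, 0.707, -0.0, 0.0]
ft_force: [-0.5, -0.5, 0.2]
grip_width: 0.0007
grip_force: 0.0
time: 11.6
position: [0.6627, -0.4129, 0.2328]
tool_rot: [0.708, 0.706, -0.0, -0.0]
ft_force: [-0.6, -0.1, -0.4]
grip_width: 0.0004
grip_force: 0.0
```

View pics/t2.png

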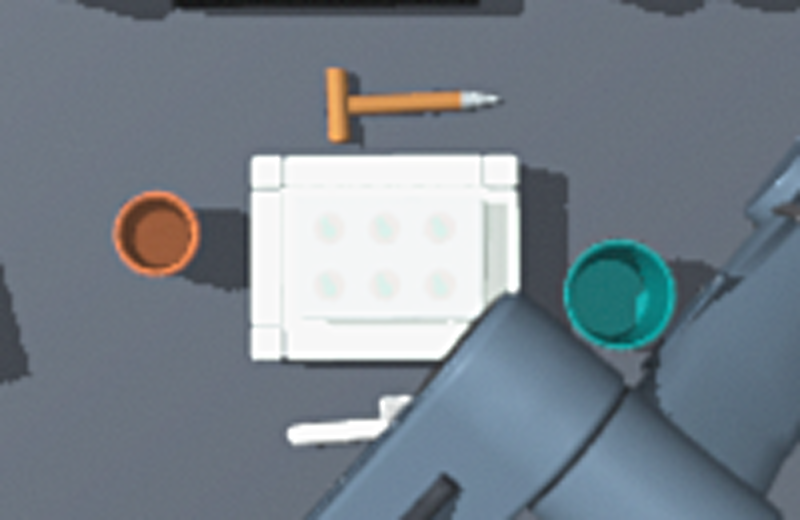

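View pics/s2.png

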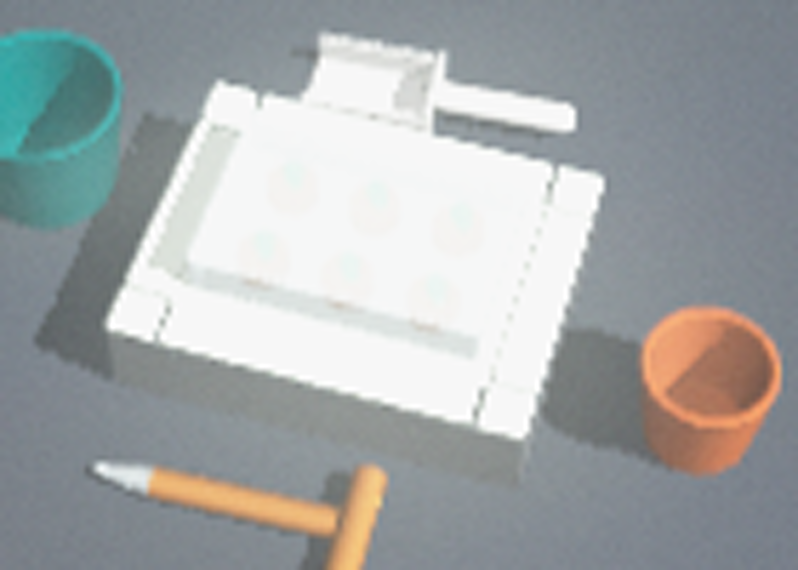

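In the scene crop all four sections now sit level with the corner pieces: the back edge runs straight from (110,330) to (525,435), and there is no step at the left or right sections. In the top view the tray corners are still at crop (250,155) and (520,361). The pots, dibber and scoop haven't moved.

```bash
python3 -c "
from rig import job; print(job.hand_in())"
```

```text
the job is handed in; nothing more can be done
None
```

I pressed all four rim sections; they look flush with the corner pieces in the final pictures, with the tray, pots, scoop and dibber still in place (bottle and seed box not re-checked), and handed the job in at about 12 s of the 51 s allowed; no verdict came back.

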